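# Load a sample mount into the push-latch drawer and relatch it

## Robot

A 6-joint arm with a two-finger parallel gripper is mounted at the origin on the work surface. World frame = base frame: x ahead of the robot, y to its left, z up, the work surface at z = 0. Lengths are in m, angles in rad, forces in N, time in s.
With the tool pointing down it reaches from about 0.275 to 0.75 m from the base axis. Payload 10.2 kg.
Tool frame: the origin (TCP) lies midway between the tips of the shut fingers; the grasp point (between the pads) lies 19 mm behind it (env.hold_point_z is the distance from the TCP to the grasp point, in m); x points along the fingers, z is the direction in which the jaws open and shut, and the axes are right-handed (so a half turn about x gives the same grasp; the last joint's range is limited). The gripper opens to 85 mm and grips with 20 to 120 N. Pads are 22 mm wide; open, the fingers measure 114 mm over their backs; the gripper's body (76 mm by 85 mm) begins 54 mm behind the grasp point. The pads swing forward as they close: fully open they stand 13 mm farther back than shut.
Start: joints at [1.006, 0.313, 1.498, -0, 1.331, -0.223], TCP at [0.176, 0.495, 0.231] pointing down, gripper open.
Joint ranges: [-2.94, 2.94], [-0.97, 2.17], [0.19, 2.56], [-1.23, 4.37], [0.02, 3.11], [-2.88, 2.88]. Speed limits (rad/s): [2.39, 2.39, 3.01, 3.14, 3.14, 3.14].

## Interface

Orientations are given as a unit quaternion [x, y, z, w].
In Python, from bench import env, kinematics, monitor, eyes, job gives the robot as it stands. The module is installed in compiled form; this text tells all that it offers. Calls block until the motion is done:
- env.reach(position, orientation): joint-space move of the TCP to a pose.
- env.movel(position, velocity=0.15, frame=None, guard=None): straight line of the TCP; frame=None keeps the orientation; velocity is the mean speed in m/s. With guard (N) it stops when the force on the tool has changed by that much, and returns True; else False.
- env.set_joints(angles): joint-space move.
- env.release() and env.close_gripper(effort=None): open the fingers fully, or close them until they stop; effort is the grip in N (None keeps the last).
- env.hold(seconds).
- kinematics.ik(position, orientation): joint angles nearest the present ones, or None.
- monitor.sense(): the state.
- eyes.grab_frame(name): name is "scene" or "top"; returns a dict with "frame" (384x512x3 uint8, red, green, blue), "mtx" (3x3 intrinsics, pixels), "view" (4x4, takes a point from world to camera coordinates). Camera axes: x right, y down, z forward; pixel columns grow to the right and rows downward; lengths in m; the calibration is good to about 2 mm. A picture is of the moment at which its call begins. There is no depth.
A pose or a line that the arm cannot do raises env.MotionError and nothing moves.
- job.hand_in(): hands the job in, once; it reports no verdict.
The state is a dict: "clock": time; "joints": joint angles; "qvel": joint speeds; "joint_efforts": joint torques, N m; "position": TCP position; "ee_rot": TCP orientation; "contact_force": force on the tool from outside, world axes, zero at the start; "ft_torque": the same for the moment, N m; "finger_gap": opening from 0.0 (shut) to 1.0 (fully open).
Only numpy, scipy, OpenCV 4.12 (cv2) and the standard library are available. Lean on these libraries where they do the work, as an engineer would, in place of code of your own. Each camera call takes 0.05 s, during which the arm holds its last target. There are 200 camera calls.

## Task

Put the red sample mount away in the small white cabinet on the microscope bench: press the blue drawer front to release its push latch and let the drawer spring fully open, set the red mount upright (its brass strip up) gently and fully down in the round pocket inside and let go, then press the drawer home until the latch catches again and the drawer stays shut by itself. Push gently: never press on the drawer or cabinet with more than 20 N, and leave everything else where it stands.

Things in the scene. Friction and masses are not known exactly. Their poses are not given: they have to be found in the camera images.
- cabinet: low white cabinet fixed to the bench, 182 deep (x) x 170 wide (y) x 72 mm high; origin on the bench, 82 mm behind its shell's front edge; own -x points out of the front, z up. Latch feel: the spring pushes the drawer out with 6.5 N (shut) to 2.5 N (open); a press takes 5 to 9 N until the hard inner stop, where force climbs at once. Each full press toggles the latch; a shallow one does not.
- drawer (a joint): drawer slide in m, growing along the cabinet's -x. At rest: 0 = latched shut, 0.070 = released, fully out. Push-push latch: it trips in the last mm before a hard inner stop, which is felt at an unknown depth between -0.005 and -0.015, varying. Press to the stop and let go: from latched it follows the finger out to 0.070 (keep 75 mm in front free); from open it comes back to 0 and stays.
- drawer_face (a point): centre of the outer face of the blue drawer front, moves with the drawer; axes as the cabinet's, -x out of the face. A flat upright panel without handle, 152 wide x 52 high x 10 mm thick, from 10 to 62 mm above the bench, 18 mm proud of the shell when latched; a small steel badge marks it. It can be pressed by fingertips pointing down in front of it.
- pocket (a point): centre of the floor of the round pocket in the black plate inside the drawer, moves with it; axes as the cabinet's. Bore 33 mm, 7 mm deep, chamfered; floor 15 mm above the bench. It lies 50 mm behind the drawer's outer face: 27 mm to the 23 mm deep rim of the front panel and, with the drawer out, 38 mm to the 72 mm high shell. Drawer side walls 72 mm either side, 30 mm above the bench.
- mount_red_center (a point): centre (half-way up) of the red sample mount: upright red resin cylinder, 30 mm diameter, 28 mm high, brass strip across its top, 30 to 55 g. It stands on a 4 mm grey mat in a row with a black and a white one, 70 mm or more apart, in any order. Grip its upper half: seated, its lower 7 mm are in the pocket and its centre is 14 mm above the pocket floor.
- mount_black_center (a point): centre of the black sample mount (same size, steel strip), to be left alone
- mount_white_center (a point): centre of the white sample mount (same size, copper strip), to be left alone
- objective: loose steel microscope objective, 40 mm diameter x 48 mm high, origin at the centre of its underside; leave alone
- jar: amber glass jar with blue cap, 48 mm diameter x 65 mm high, origin at the centre of its underside; leave alone
- slidebox: green slide box with a white band, 85 x 60 x 28 mm, origin at the centre of its underside; leave alone
- dish: shallow glass dish, 80 mm diameter x 16 mm high, origin at the centre of its underside; leave alone
- driver: orange screwdriver lying on the bench, 150 mm long, origin under it; leave alone

How it is judged:
By the outcome, as a careful person would: the job done as asked, in the order asked, and still so for the second after the job is handed in, with the robot touching nothing.
It also fails if it takes over 72 s, if anything falls off the work surface, if the arm or the gripper's body presses on something with over 40 N, if the wrist force passes 120 N, or if a joint passes its speed limit or range.

## Working session

There is one attempt and no reset: what is moved stays moved. The work goes in short steps, each a Python script; the robot and the scene stay as the last script left them, time stands still between calls to the robot, and variables do not carry over. Pictures are saved under pics/ and viewed, about 8 in all and at most 12, crops included, and the job is handed in when it is done.

```bash
mkdir -p pics
python3 - <<'E'
from bench import env,monitor,eyes
import cv2,numpy as np
for n in("scene","top"):
    f=eyes.grab_frame(n); cv2.imwrite(f"pics/{n}0.png",f["frame"][:,:,::-1]); print(n,f["mtx"].round(1).tolist(),f["view"].round(3).tolist())
    np.savez(f"{n}0.npz",**f)
s=monitor.sense();print(s["clock"],s["position"],s["ee_rot"],s["finger_gap"],env.hold_point_z)
E
```

```text
scene [[346.5, 0.0, 256.6], [0.0, 346.5, 192.2], [0.0, 0.0, 1.0]] [[0.782, 0.623, -0.011, -0.451], [0.422, -0.542, -0.727, -0.227], [-0.459, 0.564, -0.686, 1.369], [0.0, 0.0, 0.0, 1.0]]
top [[493.3, 0.0, 258.2], [0.0, 493.3, 190.1], [0.0, 0.0, 1.0]] [[0.024, -0.999, 0.023, -0.067], [-0.991, -0.026, -0.129, 0.595], [0.13, -0.02, -0.991, 1.399], [0.0, 0.0, 0.0, 1.0]]
0.1 [0.17585715 0.49443107 0.23079018] [-0.40783741  0.57812557  0.40752672  0.5773746 ] 1.002365824595848 0.0187
```

View pics/scene0.png

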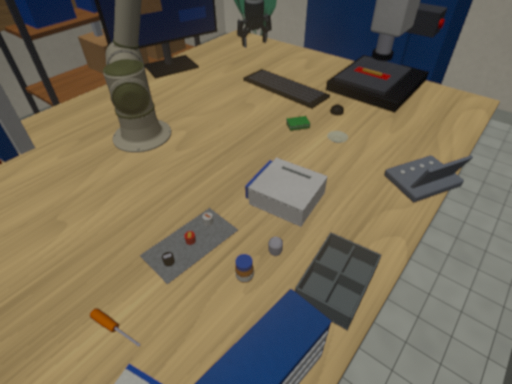

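View pics/top0.png

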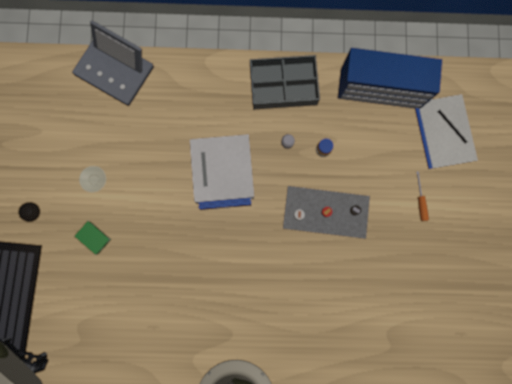

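The top view shows the white cabinet at about (222,170), with its blue front facing the robot at (225,203). The red mount is at (327,211), between the white one (300,214) and the black one (356,210). Next I'll measure them.

```bash
cat > h.py <<'E'
import cv2,numpy as np
def ray(f,u,v,z):
    K,V=f["mtx"],f["view"];R,t=V[:3,:3],V[:3,3];o=-R.T@t
    d=R.T@np.linalg.solve(K,[u,v,1.]);return o+d*(z-o[2])/d[2]
def proj(f,p):
    c=f["view"][:3,:3]@np.array(p)+f["view"][:3,3];q=f["mtx"]@c;return q[:2]/q[2]
def hsv(f): return cv2.cvtColor(np.ascontiguousarray(f["frame"]),cv2.COLOR_RGB2HSV)
def blob(m,box):
    z=np.zeros_like(m);x0,y0,x1,y1=box;z[y0:y1,x0:x1]=m[y0:y1,x0:x1]
    c=max(cv2.findContours(z,cv2.RETR_EXTERNAL,cv2.CHAIN_APPROX_NONE)[0],key=cv2.contourArea);return c
E
python3 - <<'E'
from h import *
t=dict(np.load("top0.npz"));s=dict(np.load("scene0.npz"))
for f,n,wb,bb,rb in((t,"top",(180,125,265,215),(190,190,260,215),(315,200,340,222)),(s,"scene",(240,150,335,225),(240,155,275,200),(180,228,200,248))):
    H=hsv(f)
    red=cv2.inRange(H,(0,110,60),(14,255,255));blue=cv2.inRange(H,(105,110,40),(130,255,255))
    c=blob(red,rb);m=cv2.minEnclosingCircle(c);print(n,"red",m,cv2.contourArea(c),cv2.boundingRect(c), ray(f,*m[0],.028).round(4))
    c=blob(blue,bb);r=cv2.minAreaRect(c);print("blue",r,[ray(f,*p,.062).round(4).tolist() for p in cv2.boxPoints(r)])
    w=cv2.inRange(H,(0,0,150 if n=="top" else 140),(180,40,255));c=blob(w,wb);r=cv2.minAreaRect(c)
    print("white",r,[ray(f,*p,.072).round(4).tolist() for p in cv2.boxPoints(r)])
    crop=f["frame"][:,:,::-1][(120 if n=="top" else 150):(250 if n=="top" else 280),(180 if n=="top" else 140):(380 if n=="top" else 340)]
    cv2.imwrite(f"pics/{n}c.png",cv2.resize(crop,None,fx=4,fy=4,interpolation=cv2.INTER_CUBIC))
E
```

```text
top red ((326.6206970214844, 211.46551513671875), 5.059932708740234) 68.0 (322, 207, 10, 10) [ 0.5397 -0.2541  0.028 ]
blue ((224.5102996826172, 203.1167449951172), (5.888885021209717, 49.51351547241211), 84.95755004882812) [[0.5533, 0.1151, 0.062], [0.5695, -0.0252, 0.062], [0.5527, -0.0271, 0.062], [0.5366, 0.113, 0.062]]
white ((221.19056701660156, 167.15968322753906), (61.81864929199219, 59.592002868652344), 84.95755004882812) [[0.7348, 0.1523, 0.072], [0.7553, -0.0181, 0.072], [0.5764, -0.0383, 0.072], [0.557, 0.1295, 0.072]]
scene red ((189.9736785888672, 237.34210205078125), 6.658045768737793) 100.0 (184, 231, 11, 14) [ 0.5489 -0.2581  0.028 ]
blue ((257.8440246582031, 173.8531951904297), (1.1993882656097412, 32.55482482910156), 43.2642936706543) [[0.5596, -0.0275, 0.062], [0.5433, 0.1065, 0.062], [0.5481, 0.1048, 0.062], [0.564, -0.0288, 0.062]]
white ((288.10357666015625, 181.75148010253906), (66.30770111083984, 40.076927185058594), 22.61986541748047) [[0.5815, -0.0369, 0.072], [0.5057, 0.1373, 0.072], [0.7345, 0.1485, 0.072], [0.7804, -0.0136, 0.072]]
```

View pics/topc.png

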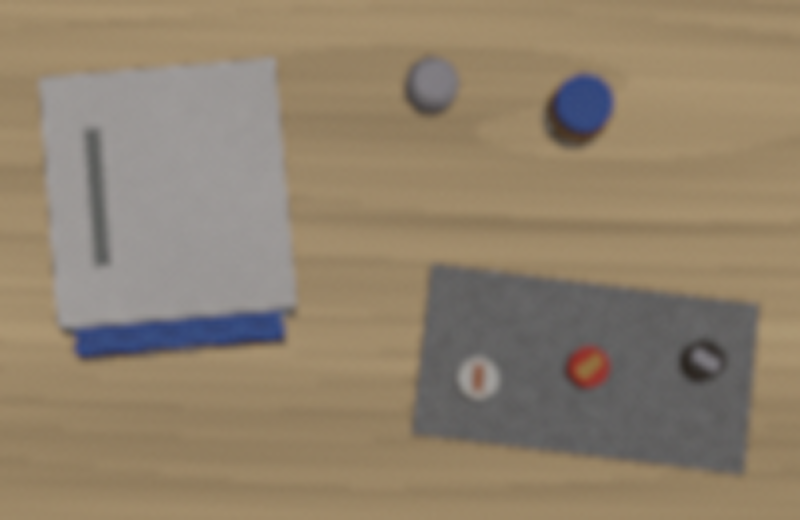

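View pics/scenec.png

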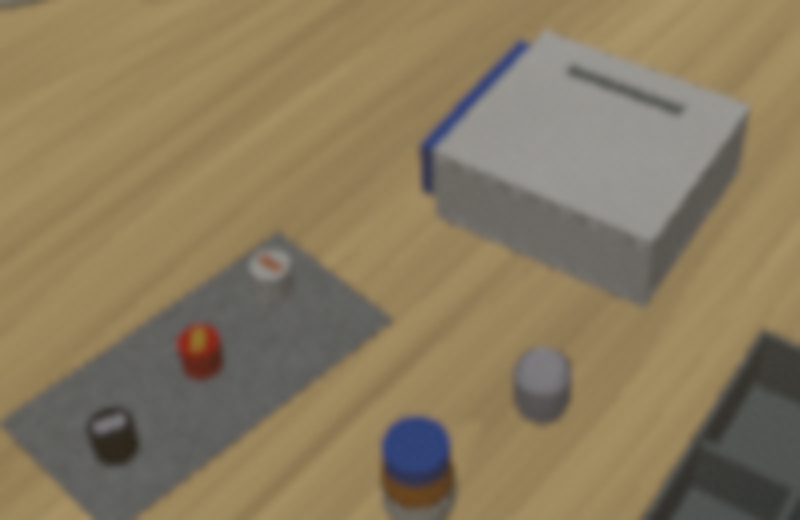

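The cabinet top measures 179 x 170 mm, which agrees with the text, and its yaw is about 0.117 rad. The latched face is at about (0.548,0.043), and the red mount at about (0.541,-0.254) with its neighbours roughly 80 mm away. Now I'll press to open.

```bash
cat >> h.py <<'E'
from scipy.spatial.transform import Rotation as Rn
YAW=0.117; ex=np.array([np.cos(YAW),np.sin(YAW),0]); ey=np.array([-ex[1],ex[0],0])
def quat(a):  # tool down, jaws along world angle a
    from bench import kinematics
    x=np.array([0,0,-1.]);z=np.array([np.cos(a),np.sin(a),0]);return Rn.from_matrix(np.c_[x,np.cross(z,x),z]).as_quat()
def best(p,a):
    from bench import kinematics,monitor
    q0=np.array(monitor.sense()["joints"]);o=[]
    for k in(a,a+np.pi):
        q=kinematics.ik(list(p),quat(k))
        if q is not None:o.append((abs(np.array(q)-q0).max(),k))
    return quat(min(o)[1])
def save(n,tag):
    from bench import eyes
    f=eyes.grab_frame(n);np.savez(f"{n}{tag}.npz",**f);cv2.imwrite(f"pics/{n}{tag}.png",f["frame"][:,:,::-1]);return f
E
python3 - <<'E'
from h import *
from bench import env,monitor
S=monitor.sense
t=dict(np.load("top0.npz"))
for n,u,v in(("white",300,214.5),("red",327,211.7),("black",355.8,210)):print(n,ray(t,u,v,.032).round(4))
F=np.array([.548,.0436,0]); env.close_gripper(20)
p=F-.045*ex; hi=p+[0,0,.18]; q=best(hi,YAW+np.pi/2)
env.reach(list(hi),q); env.movel(list(p+[0,0,.036]),.15)
print(S()["clock"],S()["contact_force"])
c=env.movel(list(F+.03*ex+[0,0,.036]),.02,guard=13)
s=S();print(c,s["clock"],s["position"],(s["position"]-F)@ex,s["contact_force"])
E
```

```text
white [ 0.5284 -0.1755  0.032 ]
red [ 0.5387 -0.2545  0.032 ]
black [ 0.5458 -0.3392  0.032 ]
4.0083 [ 0.43542382 -0.44997455  0.35326036]
True 6.1583 [0.54472765 0.0432936  0.03552881] -0.0032857469810372514 [-6.95028051 -1.71853807  5.77539852]
```

Run:
```python
from h import *
from bench import env,monitor
S=monitor.sense
F=np.array([.548,.0436,0]);print(S()["contact_force"])
for d in(-.02,-.04,-.07,-.105):
    env.movel(list(F+d*ex+[0,0,.036]),.06); print(d,S()["contact_force"].round(2))
env.movel(list(F-.105*ex+[0,0,.2]),.2)
p=np.array([.44,-.2,.25]);env.reach(list(p),best(p,YAW+np.pi/2));print(S()["clock"])
a=save("top",1);save("scene",1)
cv2.imwrite("pics/top1c.png",cv2.resize(a["frame"][120:250,180:380,::-1],None,fx=4,fy=4,interpolation=cv2.INTER_CUBIC))
```

```text
[-6.95028051 -1.71853807  5.77539852]
-0.02 [-6.5  -1.14  1.14]
-0.04 [-4.57 -0.61 -0.6 ]
-0.07 [-3.47 -0.25  1.3 ]
-0.105 [ 0.55 -0.57  0.54]
10.3667
```

View pics/top1c.png

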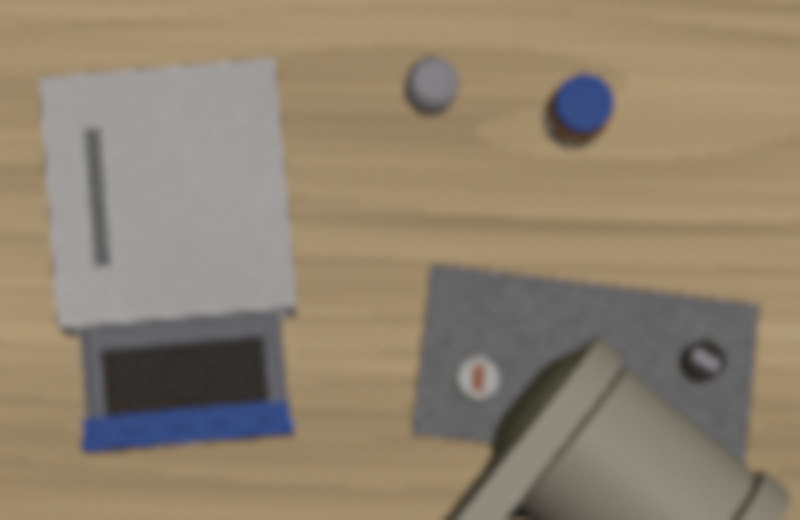

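The drawer is fully open: the blue front is at crop (187,425), the black plate at (185,375) and the shell edge at y≈320. The pocket is too dark to see here, so I'll use the geometry and a contrast-stretched crop.

Run:
```python
from h import *
t=dict(np.load("top1.npz"));H=hsv(t)
def quad(m,box,z,n):
    c=blob(m,box);r=cv2.minAreaRect(c);P=np.array([ray(t,*p,z) for p in cv2.boxPoints(r)])
    a=np.arctan2(ex[1],ex[0]);L=(P-P.mean(0));e=P[:,:2]-[.5,.04]
    print(n,P.mean(0).round(4),"px",np.round(r[1],1),r[2],"along ex/ey",(L@ex).round(4),(L@ey).round(4))
    return P
w=cv2.inRange(H,(0,0,125),(180,40,255));W=quad(w,(185,130,260,200),.072,"shell")
b=cv2.inRange(H,(105,110,40),(130,255,255));B=quad(b,(195,210,260,240),.062,"blue")
k=cv2.inRange(H,(0,0,0),(180,255,75));kb=quad(k,(203,200,250,225),.022,"plate")
g=t["frame"][195:235,195:258].astype(float)
g=np.clip((g-20)*4,0,255).astype(np.uint8)[:,:,::-1]
s=dict(np.load("scene1.npz"));g2=s["frame"][150:215,225:325].astype(float);g2=np.clip((g2-15)*3,0,255).astype(np.uint8)[:,:,::-1]
A=cv2.resize(g,(630,400),interpolation=cv2.INTER_CUBIC)
cv2.imwrite("pics/pk.png",A)
for n,p in(("F",W.mean(0)-.091*ex-.038*ex),("Fb",B.mean(0)+.045*ex)):
    p=p.copy();p[2]=.015;print(n,p.round(4),proj(t,p))
```

```text
shell [0.6542 0.0563 0.072 ] px [62.9 60. ] 85.2363510131836 along ex/ey [ 0.0917  0.0912 -0.092  -0.0908] [ 0.0863 -0.0866 -0.0849  0.0852]
blue [0.489 0.038 0.062] px [ 7.9 50.5] 84.80557250976562 along ex/ey [ 0.0112  0.0111 -0.0113 -0.0111] [ 0.0717 -0.0716 -0.0716  0.0715]
plate [0.5274 0.0417 0.022 ] px [15.8 40.5] 84.80557250976562 along ex/ey [ 0.0233  0.0233 -0.0233 -0.0232] [ 0.0594 -0.0592 -0.0592  0.0589]
F [0.5261 0.0413 0.015 ] [225.88921583 213.87725626]
Fb [0.5337 0.0433 0.015 ] [225.29228035 211.29408392]
```

View pics/pk.png

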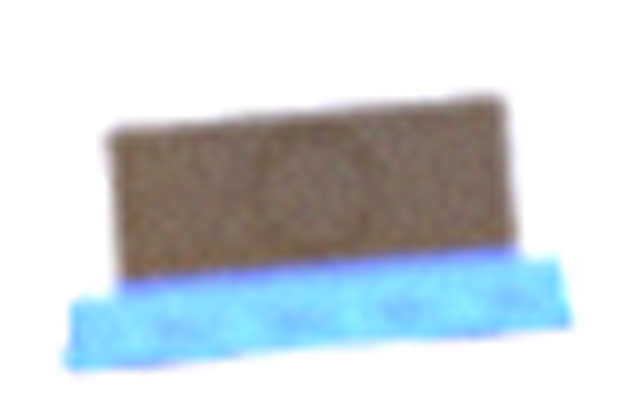

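The stretched crop shows a faint pocket ring at crop (318,187), which is pixel (226.3,213.2). That matches the geometric estimate of (0.527,0.041). Next I grip red twice, at right angles, to centre it. The spacing along the row leaves about 7 mm of clearance.

Run:
```python
from h import *
from bench import env,monitor
S=monitor.sense
t=dict(np.load("top1.npz"));print("pocket rim",ray(t,226.3,213.2,.022).round(4))
M=np.array([.539,-.2545,0]); a=.11
env.release()
hi=M+[0,0,.12];env.reach(list(hi),best(hi,a));env.movel(list(M+[0,0,.018]),.12)
env.close_gripper(20);s=S();print(s["finger_gap"],s["position"],s["clock"]);env.release()
env.movel(list(M+[0,0,.075]),.15);q=best(M+[0,0,.075],a+np.pi/2);env.reach(list(M+[0,0,.075]),q)
print("down",env.movel(list(M+[0,0,.016]),.08,guard=6),S()["contact_force"].round(2))
env.close_gripper(30);env.hold(.2);s=S();print(s["finger_gap"],s["position"],s["contact_force"].round(2))
env.movel(list(M+[0,0,.116]),.12);env.hold(.2);s=S();print(s["finger_gap"],s["contact_force"].round(2),s["clock"])
```

```text
pocket rim [0.5276 0.0398 0.022 ]
0.3393384481833865 [ 0.53910623 -0.25457801  0.01833232] 14.1667
down False [ 0.53 -0.07  0.27]
0.3354722159978003 [ 0.53916819 -0.25466792  0.01635045] [-1.27  0.47  4.59]
0.3375077472653915 [ 0.14 -0.29 -0.25] 19.525
```

Run:
```python
from h import *
from bench import env,monitor
S=monitor.sense
P=np.array([.5273,.0408,0])
hi=P+[0,0,.116];q=best(hi,YAW+np.pi/2);env.reach(list(hi),q)
env.movel(list(P+[0,0,.047]),.12)
for d in((0,0),(.0015,0),(-.0015,0),(0,.0015),(0,-.0015),(.0025,.0025),(-.0025,.0025),(-.0025,-.0025),(.0025,-.0025)):
    Q=P+d[0]*ex+d[1]*ey
    env.movel(list(Q+[0,0,.043]),.05)
    g=env.movel(list(Q+[0,0,.0265]),.025,guard=4);s=S()
    print(d,g,s["position"].round(4),s["contact_force"].round(2),round(s["clock"],2))
    if s["position"][2]<.031:break
```

```text
(0, 0) True [0.5271 0.0408 0.0273] [-0.83 -0.01  4.62] 22.24
```

It seated at exactly the predicted height (0.0273). Release, back away, look.

Run:
```python
from h import *
from bench import env,monitor
S=monitor.sense
p=S()["position"].copy()
env.release();env.movel([p[0],p[1],.16],.1);print(S()["contact_force"].round(2))
h=np.array([.42,-.15,.25]);env.reach(list(h),best(h,YAW+np.pi/2));env.close_gripper(20);print(S()["clock"])
a=save("top",2);cv2.imwrite("pics/top2c.png",cv2.resize(a["frame"][120:250,180:380,::-1],None,fx=4,fy=4,interpolation=cv2.INTER_CUBIC))
H=hsv(a);c=blob(cv2.inRange(H,(0,110,60),(14,255,255)),(200,195,255,230));print(ray(a,*cv2.minEnclosingCircle(c)[0],.041))
c=blob(cv2.inRange(H,(105,110,40),(130,255,255)),(195,210,260,240));print(cv2.minAreaRect(c))
```

```text
[ 0.03 -0.38 -0.04]
26.025
[0.52556873 0.03959965 0.041     ]
((225.9180145263672, 225.5983428955078), (7.87661075592041, 50.42841720581055), 84.80557250976562)
```

View pics/top2c.png

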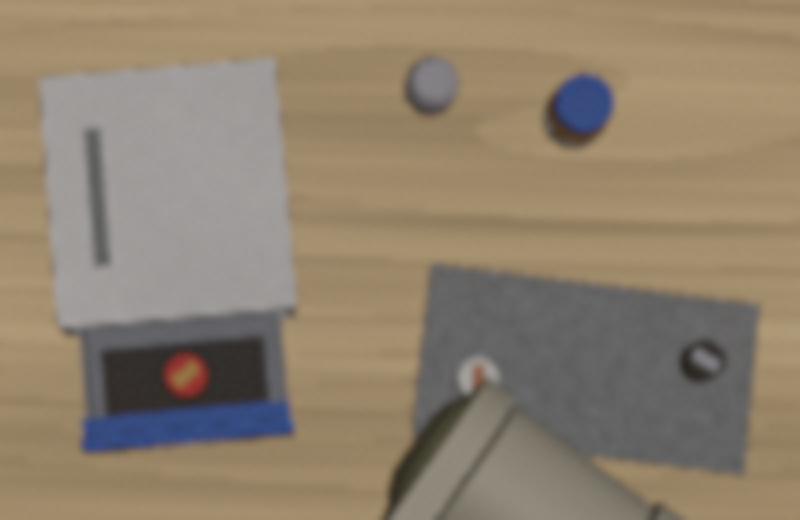

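The mount is upright in the pocket at crop (185,375), and the other items haven't moved. Now I'll press the drawer home.

Run:
```python
from h import *
from bench import env,monitor
S=monitor.sense
F=np.array([.548,.0436,0])
p=F-.115*ex;hi=p+[0,0,.18];env.reach(list(hi),best(hi,YAW+np.pi/2));env.movel(list(p+[0,0,.036]),.15)
c=env.movel(list(F+.03*ex+[0,0,.036]),.022,guard=13);s=S();print(c,s["clock"],(s["position"]-F)@ex,s["contact_force"].round(2))
for d in(-.01,-.02,-.03,-.06):
    env.movel(list(F+d*ex+[0,0,.036]),.04);print(d,S()["contact_force"].round(2))
env.movel(list(F-.115*ex+[0,0,.036]),.15);env.movel(list(F-.115*ex+[0,0,.2]),.2)
h=np.array([.35,-.15,.3]);env.reach(list(h),best(h,YAW+np.pi/2));env.hold(1);print(S()["clock"])
a=save("top",3);b=save("scene",3)
A=cv2.resize(a["frame"][120:250,180:380,::-1],None,fx=3,fy=3);B=b["frame"][150:280,140:340,::-1];B=cv2.resize(B,None,fx=1.5,fy=1.5)
o=np.zeros((590,600,3),np.uint8);o[:390]=A;o[390:585,:300]=B;cv2.imwrite("pics/fin.png",o)
c=blob(cv2.inRange(hsv(a),(105,110,40),(130,255,255)),(190,190,260,235));print(cv2.minAreaRect(c))
```

```text
True 32.4417 -0.003278799487766662 [-5.94 -1.49  4.85]
-0.01 [-7.3  -3.37  1.32]
-0.02 [-0.24 -0.13 -0.35]
-0.03 [-0.87  0.66  0.42]
-0.06 [-0.15  0.37  0.46]
37.8333
((224.50901794433594, 203.10215759277344), (5.800992012023926, 49.51351547241211), 84.95755004882812)
```

View pics/fin.png

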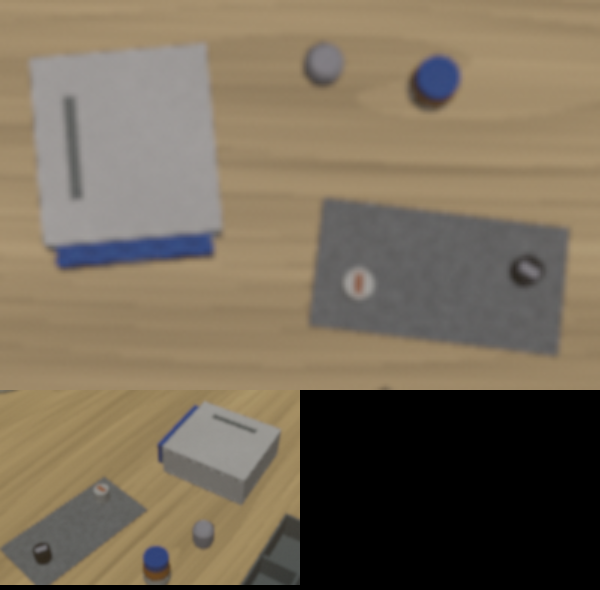

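The drawer is latched shut. The blue front is back at pixel (224.5,203.1), the same as before opening, and there was no contact force beyond 20 mm of retreat. Handing in.

```bash
python3 -c "
from bench import job;print(job.hand_in())"
```

```text
the job is handed in; nothing more can be done
None
```

The red mount is in the cabinet drawer and the drawer is latched shut. I handed the job in at about 38 s of robot time.

- **Opening:** I pressed the blue front, stopping at a 13 N force change, and the drawer sprang fully open.
- **Placing:** I gripped the red mount twice at right angles to centre it, then lowered it into the pocket, stopping at 4 N. It stopped at the tool height expected for full seating (27.3 mm) and was upright in the picture after I let go.
- **Closing:** I pressed the drawer home with the same 13 N limit. After the gripper backed off and waited 1 s, the blue front was at the same pixel as before opening, so the latch is holding.
- **Other things:** The white and black mounts, objective and jar looked unmoved in the final picture. I did not re-check the slide box, dish or screwdriver in the last view, but no move went down near them.

Two limits on these checks:
- **Press force:** 13 N is the limit I set. The readings after stopping were about 8–9 N in total, including an unexplained upward part of about 5 N. I did not log the peak force.
- **Mount position:** the picture put the seated mount about 2 mm from where the tool released it, which is within the camera calibration.

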